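# Slide the tablet home onto the charging contacts of the desk shelf

### The arm

A 7-joint arm with a two-finger parallel gripper is mounted at the origin on a cart in front of the work surface, level with it; the furniture and walls round the work are solid. World frame = base frame: x ahead of the robot, y to its left, z up, the work surface at z = 0. Lengths are in m, angles in rad, forces in N, time in s.
With the tool pointing down it reaches from about 0.425 to 0.925 m from the base axis. Payload 6.8 kg.
Tool frame: the origin (TCP) lies midway between the tips of the shut fingers; the grasp point (between the pads) lies r.grasp_offset behind it (r.grasp_offset is the distance from the TCP to the grasp point, in m); z points along the fingers, y is the direction in which the jaws open and shut (so a half turn about z gives the same grasp; the last joint's range is limited). The gripper opens to 85 mm and grips with 20 to 120 N. Pads are 22 mm wide; open, the fingers measure 114 mm over their backs; the gripper's body (76 mm by 85 mm) begins 54 mm behind the grasp point. The pads swing forward as they close: fully open they stand 13 mm farther back than shut.
Start: joints at [-1.33, 0.477, 0.022, 1.555, -0.011, 1.109, -0.083], TCP at [0.231, 0.634, 0.231] pointing down, gripper open.
Joint ranges: [-2.96, 2.96], [-0.34, 2.1], [-1.41, 1.46], [0.24, 2.44], [-1.37, 4.51], [0.17, 1.92], [-2.96, 2.96]. Speed limits (rad/s): [2.39, 2.39, 3.14, 3.14, 3.14, 3.14, 3.14].

### API

Orientations are given as a rotation vector (axis times angle).
In Python, from bench import r gives the robot as it stands. The module is installed in compiled form; this text tells all that it offers.
- The arm moves only by the tool send_rows, never from a script. Its argument "moves" is one flat list of numbers, 4 for each row, row after row: the shift along the tool's x, y, z in mm, then the turn about the tool's z in degrees. A call has 1 to 8 rows; each row is the pose to reach, as a shift and turn from the pose commanded when the call began, along the tool's axes at that moment; what a row does not reach only later rows make up. A row lasts 1/8 s, in which the tool goes at most 62.5 mm and 10.7 degrees, less where a joint would pass 70% of its speed; a pose out of reach is approached as far as the arm can. A call with a gripper value outside its range is refused whole. "hand" is the closure, from 0 (fully open) to 1 (shut), set as the call begins (left out, the last holds). The fingers move at their own pace and stop on an object; "newtons" is the grip in N (left out, the last holds). Time passes only in rows, so rows that repeat a pose let the fingers close. It gives the time, the measured TCP pose, the force and the opening at its end, in the units of the state.
- r.get_obs(): the state, without advancing time (a new reading comes with each control period).
- r.grab_frame(name): name is "scene" or "top"; returns a dict with "img" (384x512x3 uint8, red, green, blue), "mtx" (3x3 intrinsics, pixels), "world_to_cam" (4x4, takes a point from world to camera coordinates). Camera axes: x right, y up, looking along -z (the intrinsics and any distortion apply to the point x, -y, -z); pixel columns grow to the right and rows downward; lengths in m; the calibration is good to about 2 mm. A picture is of the moment at which its call begins. There is no depth.
- r.hand_in(): hands the job in, once; it reports no verdict.
The state is a dict: "clock": time; "joints": joint angles; "qvel": joint speeds; "tau": joint torques, N m; "tcp_pos": TCP position; "orientation": TCP orientation; "contact_force": force on the tool from outside, world axes, zero at the start; "moment": the same for the moment, N m; "grip_width": finger opening in m.
Only numpy, scipy, OpenCV 4.12 (cv2) and the standard library are available. Lean on these libraries where they do the work, as an engineer would, in place of code of your own. Each camera call takes 0.05 s, during which the arm holds its last target.

### The job

Push the tablet across the desk into the wide bay of the low wooden desk shelf, between the bay's two uprights, until it is fully home on the spring charging contacts at the back, then take the fingers away. Only push it with the fingers: it stays flat on the desk and is never picked up. Leave the mouse, the pen and the eraser where they are.

Things in the scene. Friction and masses are not known exactly. Their poses are not given: they have to be found in the camera images.
- tablet: slim silver tablet, black screen up, flat on the desk: 165 (its x) by 245 (its y) by 11 mm thick, about 0.46 kg; it slides on the desk under a push of some 2 to 6 N. Origin: centre of its underside. It starts in front of the shelf, off the bay's middle and a little turned, one long edge towards the bay, and goes in with that edge first.
- desk_shelf: low wooden shelf fixed to the desk; board 406 x 170 mm, top 74 mm high, on three uprights 16 mm thick with half-round fronts. They form a wide bay and, left of it (+y), a narrow compartment with an earphone case. Origin: on the desk, middle of the wide bay's mouth, level with the uprights' front; x points into the bay, y left. Bay walls at y = -125 and +125 mm (gap 250).
- bay_stop (a point): on the desk at the back of the wide bay, middle of the face of its stop rail, 108 mm behind the mouth; x points into the bay. With the tablet fully home its leading long edge meets this face, its origin lies 83 mm in front of this point, and 57 mm of it stand out in front of the uprights, so the fingers need not go under the board.
- contacts (a joint): spring-loaded charging contacts in the middle of the stop rail, travel in m: 0 when free (face 6 mm in front of the stop rail), about 0.006 with the tablet fully home. The spring is soft (under 1 N): a tablet pushed home stays there by its own friction.
- mouse: dark computer mouse, 113 x 63 x 37 mm, loose on the desk to the left of the tablet; origin: centre of its underside. Not to be moved.
- pen: ballpoint pen, 141 mm long, 11 mm thick, loose on the desk to the right of the tablet; origin: centre of its underside, length along its y. Not to be moved.
- eraser: blue and white eraser, 22 x 50 x 12 mm, loose on the desk to the right of the tablet; origin: centre of its underside. Not to be moved.

How it is judged:
At the end, for the whole second after the job is handed in: The tablet lies flat and still in the wide bay between its two uprights, within about 3 mm of the stop rail, with the charging contacts pressed in by more than 3 mm (value of joint contacts above 0.003 m and x of tablet in the frame of desk_shelf above 0.021 m and y of tablet in the frame of desk_shelf between -0.006 and 0.006 m and angle between the x axis of tablet and the x axis of desk_shelf, either way round below 0.05 rad and height (world z) of tablet below 0.003 m and angle between tablet's own z axis and vertical below 0.03 rad and linear speed of tablet below 0.01 m/s); the robot touches nothing.
It fails at once if the tablet is lifted off the desk or tipped up (height (world z) of tablet above 0.012 m or angle between tablet's own z axis and vertical above 0.1 rad).
It fails at once if the mouse, the pen or the eraser is moved by more than 20 mm (distance of any of mouse, pen, eraser from where it was at the start of the episode above 0.02 m).
It also fails if it takes over 72 s, if anything falls off the work surface, if the arm or the gripper's body presses on something with over 40 N, if the wrist force passes 120 N, or if a joint passes its speed limit or range.

## Working session

There is one attempt and no reset: what is moved stays moved. The work goes in short steps, Python scripts to look and compute and a tool call to move; the robot and the scene stay as the last step left them, time stands still between calls to the robot, and variables do not carry over. Pictures are saved under pics/ and viewed, and the job is handed in when it is done.

Besides the shell and the picture viewer there is one more tool, called after ">>>" as name(argument=value, ...) on one line, values as JSON. send_rows: Moves the arm, as the interface text tells. Its arguments: {"type":"object","properties":{"moves":{"type":"array"},"hand":{"type":"number"},"newtons":{"type":"number"}},"required":["moves"]}

```bash
mkdir -p pics
python3 - <<'E'
from bench import r
import cv2,numpy as np
for n in("scene","top"):
    f=r.grab_frame(n); cv2.imwrite(f"pics/{n}0.png",f["img"][:,:,::-1]); np.savez(n+"0.npz",**f)
    print(n,f["mtx"].tolist(),f["world_to_cam"].round(4).tolist(),[k for k in f])
o=r.get_obs();print(o["clock"],o["tcp_pos"],o["orientation"],o["contact_force"],o["grip_width"],r.grasp_offset)
E
```

```text
scene [[365.8684527510994, 0.0, 254.21513418970048], [0.0, 365.8684527510994, 192.50028190395577], [0.0, 0.0, 1.0]] [[0.827, -0.5622, -0.0054, -0.4272], [0.4333, 0.6313, 0.6432, -0.3063], [-0.3582, -0.5343, 0.7657, -0.9684], [0.0, 0.0, 0.0, 1.0]] ['img', 'mtx', 'world_to_cam']
top [[480.7503676015658, 0.0, 250.32618746974177], [0.0, 480.7503676015658, 189.1580408242648], [0.0, 0.0, 1.0]] [[-0.0035, -1.0, 0.0058, 0.0682], [0.98, -0.0023, 0.1989, -0.5851], [-0.1989, 0.0064, 0.98, -1.6585], [0.0, 0.0, 0.0, 1.0]] ['img', 'mtx', 'world_to_cam']
0.1 [0.23052354 0.63385688 0.23043921] [-5.45060538e-01 -3.09378077e+00  2.52284643e-03] [-0.31524297  0.10356943  0.29634083] 0.08570234580152997 0.0187
```

View pics/scene0.png

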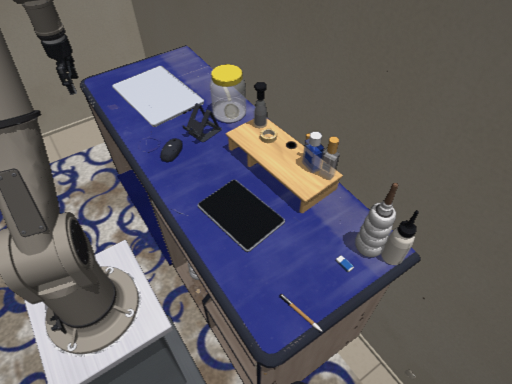

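View pics/top0.png

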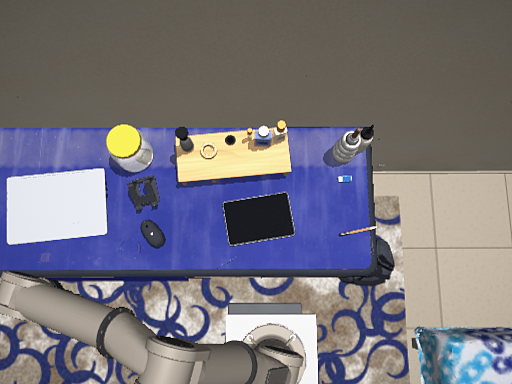

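```bash
cat > h.py <<'E'
import numpy as np,cv2
def load(n,k="0"):
    return dict(np.load(f"{n}{k}.npz"))
def proj(f,P):
    P=np.atleast_2d(P);c=(f["world_to_cam"]@np.c_[P,np.ones(len(P))].T)[:3]
    q=f["mtx"]@np.array([c[0],-c[1],-c[2]]);return (q[:2]/q[2]).T
def ray(f,uv,z):
    uv=np.atleast_2d(uv).astype(float)
    d=np.linalg.inv(f["mtx"])@np.c_[uv,np.ones(len(uv))].T
    d=np.array([d[0],-d[1],-d[2]]);R=f["world_to_cam"][:3,:3];t=f["world_to_cam"][:3,3]
    c=-R.T@t;d=(R.T@d).T
    return c+d*((z-c[2])/d[:,2])[:,None]
def tri(fa,a,fb,b):
    # linear two-view
    out=[]
    for p,q in zip(np.atleast_2d(a),np.atleast_2d(b)):
        A=[];B=[]
        for f,u in((fa,p),(fb,q)):
            c=ray(f,u,10.)[0];d=ray(f,u,0.)[0]-c;d/=np.linalg.norm(d);M=np.eye(3)-np.outer(d,d);A.append(M);B.append(M@c)
        x=np.linalg.lstsq(np.vstack(A),np.hstack(B),rcond=None);out.append(x[0])
    return np.array(out)
E
python3 - <<'E'
from h import *
t=load("top");s=load("scene")
cv2.imwrite("pics/tz.png",cv2.resize(t["img"][120:255,165:305,::-1],None,fx=5,fy=4.4,interpolation=cv2.INTER_CUBIC)[:600])
cv2.imwrite("pics/sz.png",cv2.resize(s["img"][110:255,190:350,::-1],None,fx=4,fy=4,interpolation=cv2.INTER_CUBIC))
for n,f in(("top",t),("scene",s)):
    hsv=cv2.cvtColor(f["img"],cv2.COLOR_RGB2HSV)
    # desk blue
    nb=((hsv[...,0]<100)|(hsv[...,0]>135)|(hsv[...,1]<110)|(hsv[...,2]<40)).astype(np.uint8)
    nn,l,st,c=cv2.connectedComponentsWithStats(nb,connectivity=4)
    seed=(219,258) if n=="top" else (213,240)
    m=(l==l[seed]).astype(np.uint8)
    cs,_=cv2.findContours(m,cv2.RETR_EXTERNAL,cv2.CHAIN_APPROX_NONE)
    k=max(cs,key=cv2.contourArea);ap=cv2.approxPolyDP(cv2.convexHull(k),6,True)[:,0]
    print(n,st[l[seed]],ap.tolist())
    P=ray(f,k[:,0],0.011 )
    rc=cv2.minAreaRect((P[:,:2]*1000).astype(np.float32));print("rect",rc)
    w=((hsv[...,0]>8)&(hsv[...,0]<28)&(hsv[...,1]>60)&(hsv[...,2]>90)).astype(np.uint8)
    nn,l,st,c=cv2.connectedComponentsWithStats(w)
    seed=(165,230) if n=="top" else (160,270)
    m=(l==l[seed]).astype(np.uint8)
    cs,_=cv2.findContours(m,cv2.RETR_EXTERNAL,cv2.CHAIN_APPROX_NONE)
    k=max(cs,key=cv2.contourArea);ap=cv2.approxPolyDP(cv2.convexHull(k),4,True)[:,0]
    print("shelf",n,ap.tolist(),ray(f,ap,0.074).round(4).tolist())
E
```

```text
top [ 222  191   74   55 3085] [[288, 194], [293, 235], [229, 245], [224, 201]]
rect ((487.8011779785156, 38.480438232421875), (167.16961669921875, 247.0347442626953), 9.269721984863281)
shelf top [[286, 132], [290, 171], [178, 181], [176, 136], [250, 127]] [[0.7935, -0.0636, 0.074], [0.648, -0.0752, 0.074], [0.6123, 0.3231, 0.074], [0.779, 0.3347, 0.074], [0.8127, 0.0669, 0.074]]
scene [ 197  180   88   72 3332] [[231, 180], [284, 219], [249, 251], [197, 205]]
rect ((488.9698486328125, 38.94187927246094), (168.29144287109375, 247.64772033691406), 9.175987243652344)
shelf scene [[227, 132], [253, 119], [268, 119], [342, 176], [335, 189], [301, 212], [230, 149]] [[0.6211, 0.3262, 0.074], [0.7386, 0.3339, 0.074], [0.7843, 0.3024, 0.074], [0.8123, -0.0643, 0.074], [0.7567, -0.0925, 0.074], [0.6138, -0.1025, 0.074], [0.5834, 0.245, 0.074]]
```

View pics/tz.png

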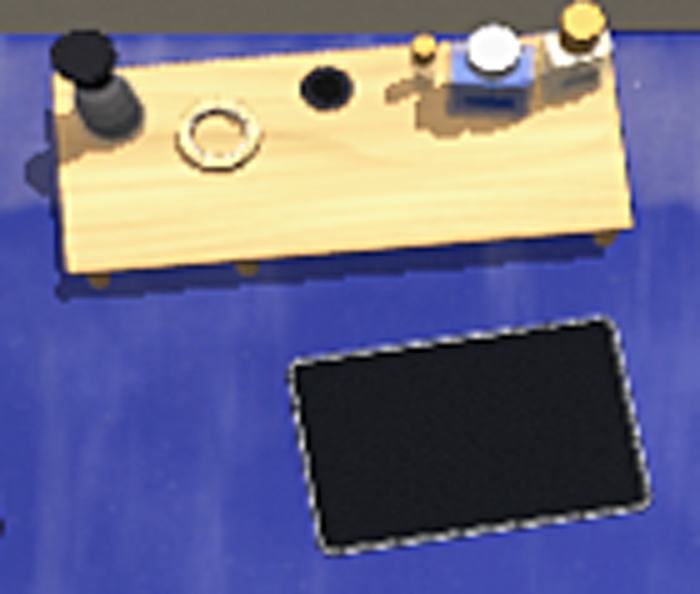

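View pics/sz.png

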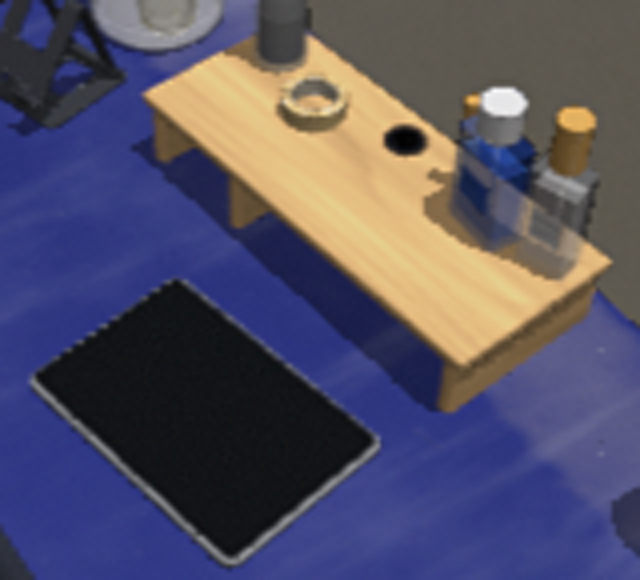

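Run:
```python
from h import *
t=load("top");s=load("scene")
a=cv2.resize(t["img"][165:190,172:232,::-1],None,fx=13,fy=11,interpolation=cv2.INTER_NEAREST)
b=cv2.resize(t["img"][165:190,240:300,::-1],None,fx=13,fy=11,interpolation=cv2.INTER_NEAREST)
cv2.imwrite("pics/u1.png",np.vstack([a,b]))
a=cv2.resize(s["img"][125:170,222:262,::-1],None,fx=10,fy=10,interpolation=cv2.INTER_NEAREST)
b=cv2.resize(s["img"][175:220,290:330,::-1],None,fx=10,fy=10,interpolation=cv2.INTER_NEAREST)
cv2.imwrite("pics/u2.png",np.hstack([a,b]))
```

```text
(no output)
```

View pics/u1.png

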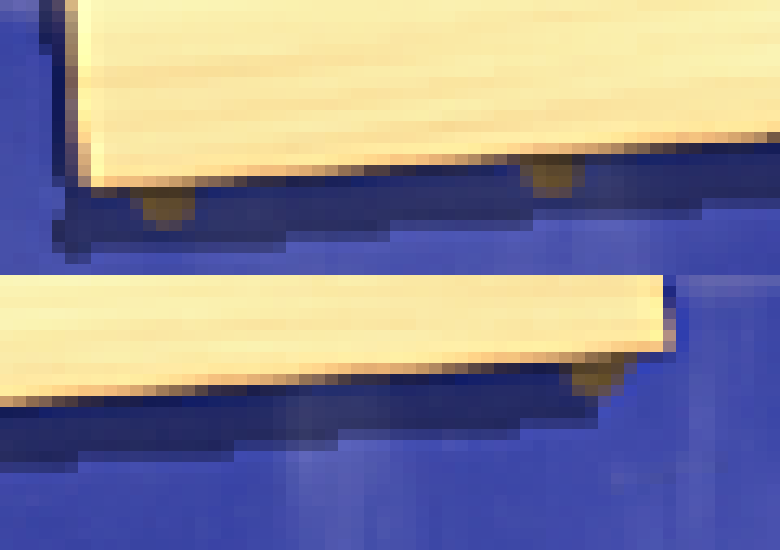

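View pics/u2.png

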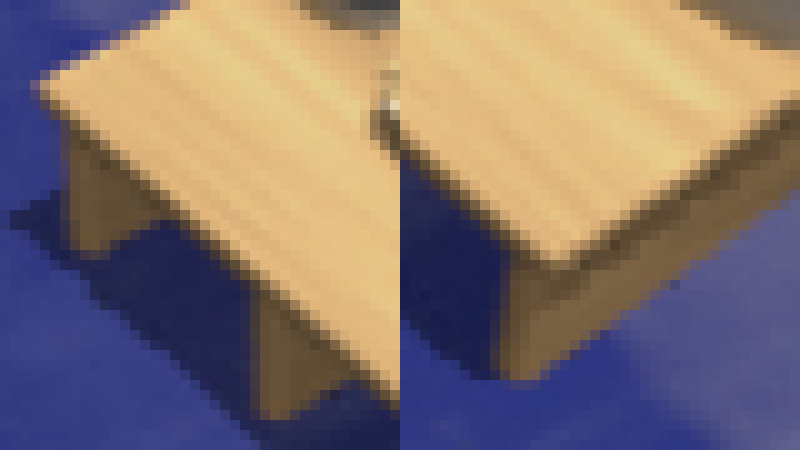

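Run:
```python
from h import *
t=load("top");s=load("scene")
T=np.array([[184.7,185.7],[214.5,182.9],[285.9,175.9]])-.5
S=np.array([[231,150.6],[249.5,166.8],[302.3,213]])-.5
for n,P in(("top",ray(t,T,0)),("sc",ray(s,S,0)),("tri",tri(t,T,s,S))):
    print(n,P.round(4).tolist()); d=P[1]-P[2];m=(P[1]+P[2])/2
    print(" gap",np.linalg.norm(d[:2]),np.linalg.norm((P[0]-P[1])[:2]),"yaw",np.degrees(np.arctan2(-d[0],d[1])),"mid",m)
# board front edge line in both views: subpixel by gradient along columns
def edge(f,cols,lo,hi):
    g=f["img"].astype(float)[...,0]-f["img"].astype(float)[...,2]
    pts=[]
    for c in cols:
        seg=g[lo(c):hi(c),c]; d=np.diff(seg); pts.append((c,lo(c)+np.argmin(d)+.5))
    return np.array(pts)
e=edge(t,range(182,286),lambda c:int(181-(c-180)*.095)-8,lambda c:int(181-(c-180)*.095)+5)
P=ray(t,e,0.06)
k=np.polyfit(P[:,1],P[:,0],1);res=P[:,0]-np.polyval(k,P[:,1]);ok=abs(res)<.004;k=np.polyfit(P[ok,1],P[ok,0],1)
print("board front x at y=0:",k,"yaw",-np.degrees(np.arctan(k[0])),ok.sum())
# tablet corners two-view
tt=np.array([[288,194],[293,235],[229,245],[224,201]]);
# tablet sides: tri corner heights via min rect sharper
for c_t,c_s in(((288.5,192.8),(284,219)),):pass
# mouse/pen/eraser
for uv,z in(((152,234),.02),((345,179),.01),((358,231),.005)):print(ray(t,uv,z).round(3))
for uv,z in(((171,150),.02),((344,264),.01),((301,313),.005)):print(ray(s,uv,z).round(3))
```

```text
top [[0.6127, 0.3107, 0.0], [0.6231, 0.2006, 0.0], [0.6491, -0.0645, 0.0]]
 gap 0.2664106483825398 0.11055371521699407 yaw 5.610524434119059 mid [0.63609995 0.06802229 0.        ]
sc [[0.62, 0.3084, 0.0], [0.6302, 0.2002, 0.0], [0.6554, -0.0659, -0.0]]
 gap 0.26726473324246275 0.10870770462601838 yaw 5.418936231140485 mid [ 6.42820255e-01  6.71590696e-02 -5.55111512e-17]
tri [[0.6164, 0.3095, -0.0003], [0.6258, 0.1992, 0.0021], [0.6515, -0.0658, 0.0017]]
 gap 0.26629832771755174 0.11062326962731062 yaw 5.545472892380347 mid [0.63862861 0.06670956 0.00191981]
board front x at y=0: [-0.09219253  0.64156567] yaw 5.267353232108434 103
[[0.43  0.419 0.02 ]]
[[ 0.633 -0.284  0.01 ]]
[[ 0.44  -0.324  0.005]]
[[0.432 0.413 0.02 ]]
[[ 0.633 -0.281  0.01 ]]
[[ 0.445 -0.322  0.005]]
```

```bash
cat >> h.py <<'E'
from scipy.spatial.transform import Rotation as Ro
def rel(o,x,y,z,jaw):
    """jaw: world direction angle(deg) of jaw axis (mod 180)"""
    R=Ro.from_rotvec(o["orientation"]).as_matrix()
    d=R.T@(np.array([x,y,z])-o["tcp_pos"])*1000
    cur=np.degrees(np.arctan2(R[1,1],R[0,1]))
    t=(cur-jaw+90)%180-90
    print("rel mm",d.round(1),"turn",round(t,2),"| cur jaw",round(cur,2),"tcp",o["tcp_pos"].round(4),"F",o["contact_force"].round(1),"t",o["clock"],"j7",o["joints"][6].round(2),"tilt",R[:,2].round(3))
E
python3 - <<'E'
from h import *
from bench import r
o=r.get_obs()
rel(o,.46,.35,.2,5);rel(o,.505,-.15,.15,4);rel(o,.505,-.15,.15,94)
E
```

```text
rel mm [-312.7 -188.3   30.8] turn 65.02 | cur jaw 70.02 tcp [0.2305 0.6339 0.2304] F [-0.3  0.1  0.3] t 0.1 j7 -0.08 tilt [-0.    -0.002 -1.   ]
rel mm [-525.8 -642.7   81.5] turn 66.02 | cur jaw 70.02 tcp [0.2305 0.6339 0.2304] F [-0.3  0.1  0.3] t 0.1 j7 -0.08 tilt [-0.    -0.002 -1.   ]
rel mm [-525.8 -642.7   81.5] turn -23.98 | cur jaw 70.02 tcp [0.2305 0.6339 0.2304] F [-0.3  0.1  0.3] t 0.1 j7 -0.08 tilt [-0.    -0.002 -1.   ]
```

>>> send_rows(moves=[-313,-188,30,66,-313,-188,30,66,-313,-188,30,66,-313,-188,30,66,-313,-188,30,66,-313,-188,30,66,-420,-415,60,66,-526,-643,80,66], hand=0)

```text
clock: 1.1
tcp_pos: [0.4719, 0.2249, 0.1873]
orientation: [2.142, 2.297, -0.001]
contact_force: [0.6, -0.1, -0.8]
grip_width: 0.0854
```

>>> send_rows(moves=[0,0,0,0])

```text
clock: 1.23
tcp_pos: [0.4719, 0.2208, 0.1873]
orientation: [2.152, 2.288, -0.005]
contact_force: [-0.0, 1.0, 1.2]
grip_width: 0.0851
```

Run:
```python
from h import *
from bench import r
o=r.get_obs()
rel(o,.505,-.15,.05,4);rel(o,.505,-.15,-.008,4)
```

```text
rel mm [-371.7   10.6  138.2] turn -0.49 | cur jaw 3.51 tcp [0.4719 0.2208 0.1873] F [-0.   1.   1.2] t 1.225 j7 -0.36 tilt [-0.002 -0.003 -1.   ]
rel mm [-371.6   10.7  196.2] turn -0.49 | cur jaw 3.51 tcp [0.4719 0.2208 0.1873] F [-0.   1.   1.2] t 1.225 j7 -0.36 tilt [-0.002 -0.003 -1.   ]
```

>>> send_rows(moves=[-372,10,40,0,-372,10,40,0,-372,10,40,0,-372,10,40,0,-372,10,40,0,-372,10,40,0,-372,10,137,0,-372,10,137,0])

```text
clock: 2.22
tcp_pos: [0.5072, -0.1431, 0.0484]
orientation: [-2.142, -2.296, 0.002]
contact_force: [0.1, 0.5, -0.1]
grip_width: 0.0853
```

>>> send_rows(moves=[0,0,0,0])

```text
clock: 2.35
tcp_pos: [0.5062, -0.1422, 0.0486]
orientation: [-2.138, -2.295, 0.005]
contact_force: [0.4, 0.3, 0.8]
grip_width: 0.0853
```

Run:
```python
from h import *
from bench import r
o=r.get_obs()
rel(o,.505,-.15,-.008,4)
```

```text
rel mm [-7.7 -1.4 56.6] turn 0.07 | cur jaw 4.07 tcp [ 0.5062 -0.1422  0.0486] F [0.4 0.3 0.8] t 2.35 j7 0.57 tilt [-0.006  0.001 -1.   ]
```

>>> send_rows(moves=[0,0,30,0,0,0,45,0,0,0,51,0,0,0,54,0,0,0,56,0,0,0,57,0,0,0,57,0])

```text
clock: 3.22
tcp_pos: [0.508, -0.1434, -0.0059]
orientation: [2.142, 2.298, 0.0]
contact_force: [0.2, -0.8, 0.5]
grip_width: 0.0853
```

Run:
```python
from h import *
from bench import r
o=r.get_obs()
rel(o,.505,-.082,-.008,4)
f=r.grab_frame("scene");cv2.imwrite("pics/s1.png",cv2.resize(f["img"][130:330,150:400,::-1],None,fx=3,fy=3))
```

```text
rel mm [61.5  1.4  2.1] turn 0.02 | cur jaw 4.02 tcp [ 0.508  -0.1434 -0.0059] F [ 0.2 -0.8  0.5] t 3.225 j7 0.62 tilt [ 0.  0. -1.]
```

View pics/s1.png

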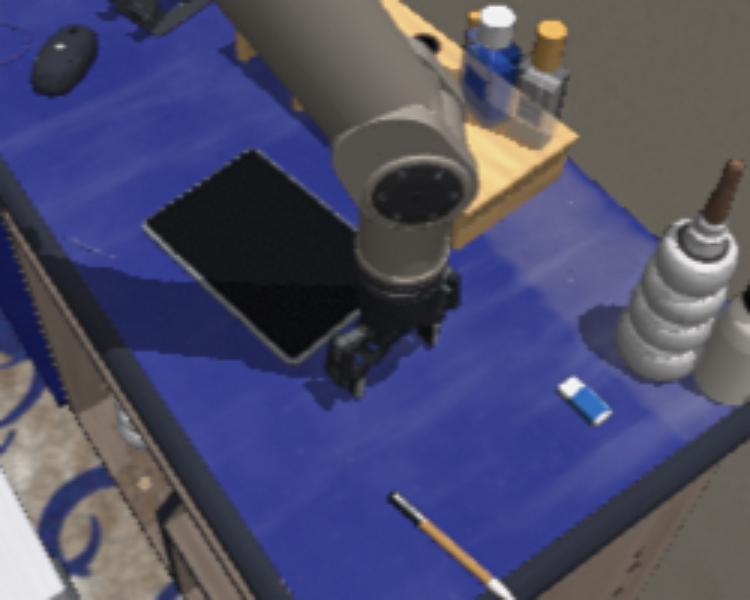

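>>> send_rows(moves=[0,0,2,0,8,0,3,0,16,0,3,0,24,0,3,0,30,0,3,0,36,0,3,0,36,0,3,0])

```text
clock: 4.15
tcp_pos: [0.5053, -0.1069, -0.0091]
orientation: [-2.141, -2.299, -0.0]
contact_force: [-0.3, -0.7, -0.2]
grip_width: 0.0854
```

>>> send_rows(moves=[4,0,0,0,8,0,0,0,12,0,0,0,16,0,0,0,20,0,0,0,22,0,0,0,24,0,0,0,24,0,0,0])

```text
clock: 5.15
tcp_pos: [0.5035, -0.0834, -0.0092]
orientation: [-2.142, -2.298, 0.0]
contact_force: [-0.9, -2.3, -0.0]
grip_width: 0.0856
```

```bash
cat >> h.py <<'E'
SH=np.array([.638,.0675]);SY=5.4
def tablet(f,n,rep=True):
    hsv=cv2.cvtColor(f["img"],cv2.COLOR_RGB2HSV)
    # dark screen
    w=np.zeros(hsv.shape[:2],np.uint8)
    return hsv
E
python3 - <<'E'
from h import *
from bench import r
o=r.get_obs()
rel(o,.505,-.082,-.008,4)
for n in("top","scene"):
    f=r.grab_frame(n);np.savez(n+"2.npz",**f)
    c=(slice(130,270),slice(150,320)) if n=="top" else (slice(110,300),slice(150,380))
    cv2.imwrite(f"pics/{n}2.png",cv2.resize(f["img"][c][:,:,::-1],None,fx=3.4,fy=3))
E
```

```text
rel mm [ 1.3  1.6 -1.2] turn 0.02 | cur jaw 4.02 tcp [ 0.5035 -0.0834 -0.0092] F [-0.9 -2.3 -0. ] t 5.15 j7 0.53 tilt [-0.  0. -1.]
```

View pics/top2.png

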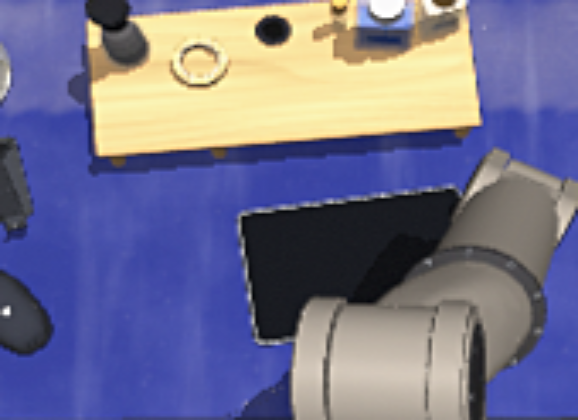

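View pics/scene2.png

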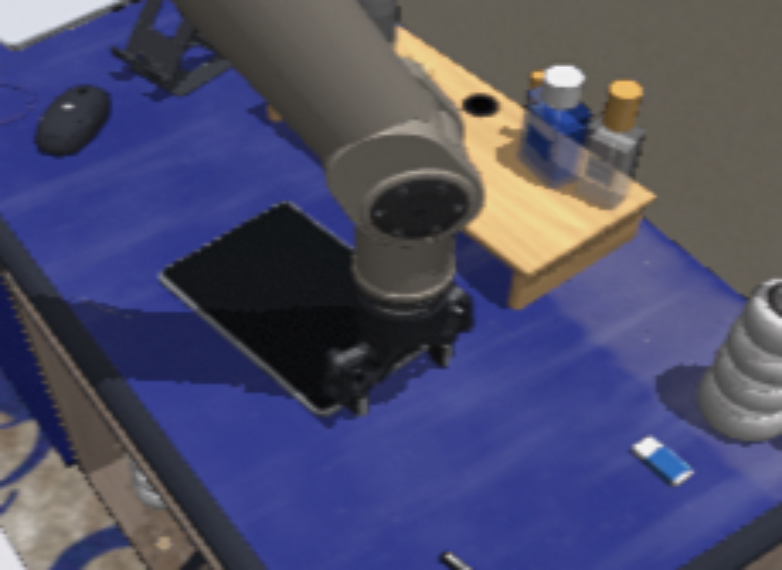

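```bash
cat >> h.py <<'E'
from scipy.ndimage import map_coordinates
def edgeline(f,a,b,z=.011,w=5,n=40,trim=.12):
    """outer desk/tablet edge near segment a-b (left of travel = outside). returns world line (point, dir, rms)"""
    a=np.array(a,float);b=np.array(b,float);d=(b-a)/np.linalg.norm(b-a);nrm=np.array([d[1],-d[0]])
    g=f["img"].astype(float)[...,2]-f["img"].astype(float)[...,0]
    g=g.clip(0);pts=[];s=np.arange(-w,w+.01,.25)
    for k in np.linspace(trim,1-trim,n):
        p=a+(b-a)*k;q=p+s[:,None]*nrm
        v=map_coordinates(g,[q[:,1],q[:,0]],order=1)
        out=np.median(v[-6:]);inn=np.median(v[:6])
        th=(out+inn)/2
        i=np.where(v<th)[0]
        if out-inn<15 or len(i)==0:continue
        pts.append(q[i[-1]])
    P=ray(f,np.array(pts),z)[:,:2]
    for _ in range(3):
        c=P.mean(0);u=np.linalg.svd(P-c)[2][0];r=(P-c)@np.array([-u[1],u[0]]);m=abs(r)<max(2*r.std(),1e-3);P=P[m]
    return P.mean(0),u,r.std(),len(P)
def yawof(u,short):  # tablet yaw from edge dir
    a=np.degrees(np.arctan2(u[1],u[0]))
    if not short:a-=90
    return (a+90)%180-90
def shelfc(p):
    c,s=np.cos(np.radians(SY)),np.sin(np.radians(SY));d=np.array(p)-SH
    return np.array([d[0]*c+d[1]*s,-d[0]*s+d[1]*c])
def pose(lines):
    """lines: dict of 'left','right','far','near' -> edgeline result; rel yaw & centre in shelf frame (mm)"""
    out={}
    ys=[];
    for k,v in lines.items():
        y=yawof(v[1],k in("left","right"));ys.append((y,v[3]*(2 if k in("far","near") else 1)))
        print(k,"yaw %.2f rms %.2fmm n%d"%(y,v[2]*1e3,v[3]))
    yaw=np.average([a for a,_ in ys],weights=[b for _,b in ys]);t=np.radians(yaw);ex=np.array([np.cos(t),np.sin(t)]);ey=np.array([-ex[1],ex[0]])
    X=[];Y=[]
    for k,v in lines.items():
        if k=="far":X.append(ex@v[0]-.0825)
        if k=="near":X.append(ex@v[0]+.0825)
        if k=="left":Y.append(ey@v[0]-.1225)
        if k=="right":Y.append(ey@v[0]+.1225)
    print("X",np.round(X,4),"Y",np.round(Y,4))
    if X and Y:
        c=ex*np.mean(X)+ey*np.mean(Y);print("centre",c.round(4),"yaw",round(yaw,2),"| shelf mm",(shelfc(c)*1e3).round(1),"rel yaw",round(yaw-SY,2));return c,yaw
E
python3 - <<'E'
from h import *
t=load("top");s=load("scene")
print("initial top");pose({"left":edgeline(t,(229,245),(223.5,201)),"far":edgeline(t,(223.5,201),(290,194)),"near":edgeline(t,(294,235),(229,245)),"right":edgeline(t,(290,194),(294,235))})
print("initial scene");pose({"near":edgeline(s,(249,248),(198,210)),"left":edgeline(s,(198,210),(236,180)),"far":edgeline(s,(236,180),(284,219)),"right":edgeline(s,(284,219),(249,248))})
t=load("top","2");s=load("scene","2")
print("now top");pose({"left":edgeline(t,(226.5,244.3),(221.3,201)),"far":edgeline(t,(221.3,201),(280,193.5))})
k=lambda x,y:(x/3.4+150,y/3+110)
print("now scene");pose({"near":edgeline(s,k(318,412),k(160,276)),"left":edgeline(s,k(160,276),k(285,203))})
E
```

```text
initial top
left yaw 9.81 rms 0.61mm n38
far yaw 9.10 rms 0.54mm n38
near yaw 9.24 rms 0.33mm n40
right yaw 9.28 rms 0.40mm n40
X [0.4869 0.4869] Y [-0.041  -0.0407]
centre [0.4871 0.0383] yaw 9.3 | shelf mm [-152.9  -14.8] rel yaw 3.9
initial scene
near yaw 9.38 rms 0.43mm n39
left yaw 11.47 rms 0.47mm n27
far yaw 9.03 rms 0.42mm n40
right yaw 9.22 rms 0.32mm n40
X [0.4873 0.4887] Y [-0.0434 -0.0428]
centre [0.4884 0.0379] yaw 9.48 | shelf mm [-151.7  -15.4] rel yaw 4.08
now top
left yaw 7.93 rms 0.52mm n38
far yaw 7.81 rms 0.43mm n39
X [0.4912] Y [-0.0177]
centre [0.489  0.0496] yaw 7.85 | shelf mm [-150.    -3.8] rel yaw 2.45
now scene
near yaw 7.81 rms 0.34mm n36
left yaw 7.71 rms 0.47mm n38
X [0.4922] Y [-0.0163]
centre [0.4899 0.0504] yaw 7.78 | shelf mm [-149.1   -3.1] rel yaw 2.38
```

>>> send_rows(moves=[3,0,0,0,5,0,0,0,5,0,0,0,-15,0,0,0,-40,0,0,0,-40,0,-60,0,-40,0,-110,0,-40,0,-110,0])

```text
clock: 6.25
tcp_pos: [0.5093, -0.1231, 0.1043]
orientation: [2.139, 2.295, 0.009]
contact_force: [-0.5, 0.3, -0.5]
grip_width: 0.0855
```

Run:
```python
from h import *
from bench import r
o=r.get_obs()
rel(o,.36,.03,.1,95.4)
rel(o,.43,.03,.1,95.4)
```

```text
rel mm [ 163.2 -138.2    3.4] turn 88.63 | cur jaw 4.03 tcp [ 0.5093 -0.1231  0.1043] F [-0.5  0.3 -0.5] t 6.25 j7 0.49 tilt [ 0.007  0.001 -1.   ]
rel mm [158.3 -68.4   3.9] turn 88.63 | cur jaw 4.03 tcp [ 0.5093 -0.1231  0.1043] F [-0.5  0.3 -0.5] t 6.25 j7 0.49 tilt [ 0.007  0.001 -1.   ]
```

>>> send_rows(moves=[158,-70,0,88.6,158,-70,0,88.6,158,-70,0,88.6,158,-70,0,88.6,158,-70,0,88.6,158,-70,0,88.6,158,-70,0,88.6,158,-70,0,88.6])

```text
clock: 7.25
tcp_pos: [0.4248, 0.03, 0.1002]
orientation: [-3.132, -0.244, 0.002]
contact_force: [0.5, 0.5, -0.6]
grip_width: 0.0852
```

>>> send_rows(moves=[158,-70,0,1.5,0,-70,0,1.5])

```text
clock: 7.5
tcp_pos: [0.4336, 0.0954, 0.1016]
orientation: [3.128, 0.211, 0.018]
contact_force: [-2.0, 0.9, -0.4]
grip_width: 0.0853
```

Run:
```python
from h import *
from bench import r
o=r.get_obs()
rel(o,.36,.03,.1,95.4);print(o["joints"])
```

```text
rel mm [-81.7  54.9   1.1] turn 2.3 | cur jaw -82.3 tcp [0.4336 0.0954 0.1016] F [-2.   0.9 -0.4] t 7.5 j7 -1.24 tilt [ 0.012 -0.005 -1.   ]
[-1.11152078  0.42346415  0.92555203  2.25481647 -0.53344206  0.68287002
 -1.24129762]
```

>>> send_rows(moves=[-82,55,0,2.3,-82,55,0,2.3,-82,55,0,2.3,-82,55,0,2.3,-82,55,0,2.3])

```text
clock: 8.12
tcp_pos: [0.3487, 0.0281, 0.1004]
orientation: [3.138, 0.149, -0.002]
contact_force: [0.9, -0.2, -0.2]
grip_width: 0.0854
```

Run:
```python
from h import *
from bench import r
o=r.get_obs()
rel(o,.36,.03,.1,95.4);print(o["joints"])
f=r.grab_frame("scene");np.savez("scene3.npz",**f);cv2.imwrite("pics/s3.png",f["img"][:,:,::-1])
```

```text
rel mm [11.4 -0.9  0.4] turn 0.03 | cur jaw -84.57 tcp [0.3487 0.0281 0.1004] F [ 0.9 -0.2 -0.2] t 8.125 j7 -1.5 tilt [-0.001 -0.    -1.   ]
[-0.86894693  0.17958139  0.6822474   2.43544104 -0.20753817  0.57743286
 -1.4959307 ]
```

View pics/s3.png

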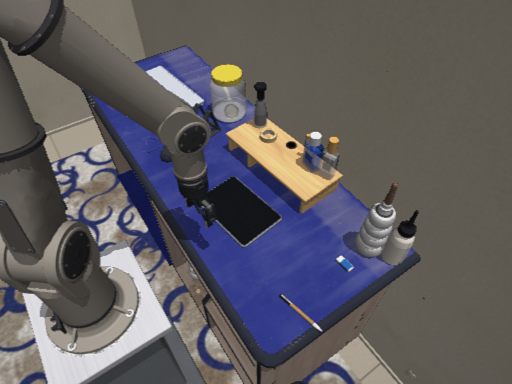

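Run:
```python
from h import *
from bench import r
s=load("scene","3")
cv2.imwrite("pics/s3z.png",cv2.resize(s["img"][170:260,180:300,::-1],None,fx=6,fy=6,interpolation=cv2.INTER_NEAREST))
pose({"far":edgeline(s,(233,179),(281,214)),"right":edgeline(s,(281,214),(245,244)),"near":edgeline(s,(245,244),(216,221),trim=.1)})
o=r.get_obs();rel(o,.372,.0425,.05,95.4);rel(o,.372,.0425,-.009,95.4)
```

```text
far yaw 7.38 rms 0.46mm n40
right yaw 8.36 rms 0.35mm n40
near yaw 8.32 rms 0.48mm n37
X [0.4945 0.4929] Y [-0.0134]
centre [0.4908 0.0549] yaw 7.94 | shelf mm [-147.7    1.3] rel yaw 2.54
rel mm [ 24.5 -12.3  50.4] turn 0.03 | cur jaw -84.57 tcp [0.3488 0.028  0.1004] F [-0.1  0.7 -0. ] t 8.175 j7 -1.5 tilt [-0.001 -0.001 -1.   ]
rel mm [ 24.6 -12.3 109.4] turn 0.03 | cur jaw -84.57 tcp [0.3488 0.028  0.1004] F [-0.1  0.7 -0. ] t 8.175 j7 -1.5 tilt [-0.001 -0.001 -1.   ]
```

View pics/s3z.png

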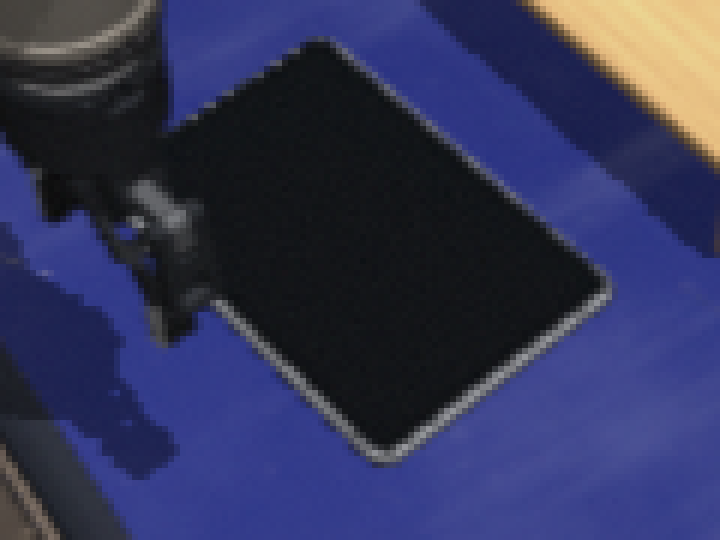

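>>> send_rows(moves=[22,-12,0,0,22,-12,50,0,22,-12,85,0,22,-12,100,0,22,-12,106,0,22,-12,109,0,22,-12,109,0])

```text
clock: 9.05
tcp_pos: [0.3703, 0.0421, -0.0079]
orientation: [3.138, 0.149, 0.001]
contact_force: [-0.6, 0.5, 0.1]
grip_width: 0.0852
```

Run:
```python
from h import *
from bench import r
o=r.get_obs();rel(o,.372,.0425,-.009,95.4);print(o["joints"])
f=r.grab_frame("scene");np.savez("scene4.npz",**f);cv2.imwrite("pics/s4.png",cv2.resize(f["img"][130:280,150:330,::-1],None,fx=4,fy=4))
```

```text
rel mm [ 1.8 -0.2  1.1] turn 0.04 | cur jaw -84.56 tcp [ 0.3703  0.0421 -0.0079] F [-0.6  0.5  0.1] t 9.05 j7 -1.19 tilt [ 0.001 -0.    -1.   ]
[-0.57178954  0.4864655   0.34481435  2.42784517 -0.57112411  0.29632575
 -1.18930517]
```

View pics/s4.png

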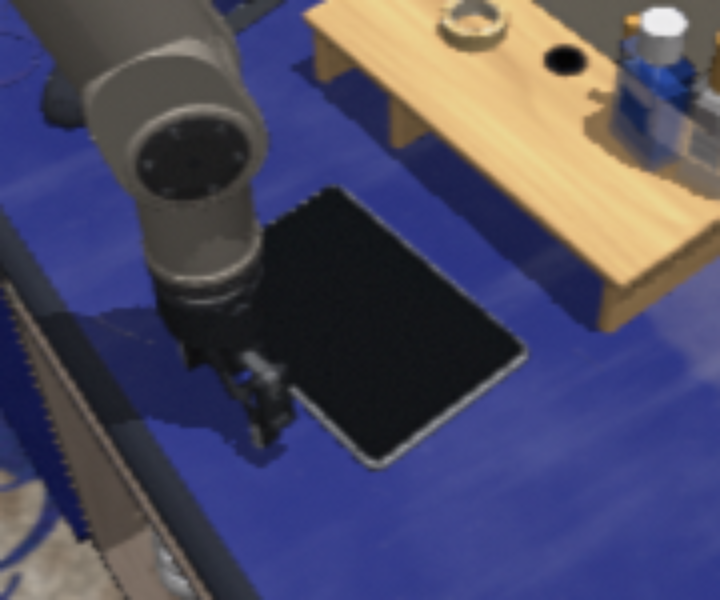

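>>> send_rows(moves=[7,0,1,0,14,0,1,0,19,0,1,0,24,0,1,0,28,0,1,0,32,0,1,0,36,0,1,0,40,0,1,0])

```text
clock: 10.1
tcp_pos: [0.4062, 0.046, -0.0096]
orientation: [-3.137, -0.151, 0.011]
contact_force: [-8.0, 0.9, 5.5]
grip_width: 0.0854
```

>>> send_rows(moves=[4,0,0,0,8,0,0,0,12,0,0,0,16,0,0,0,20,0,0,0,23,0,0,0,25,0,0,0,25,0,0,0])

```text
clock: 11.1
tcp_pos: [0.4351, 0.0482, -0.0091]
orientation: [3.138, 0.148, 0.001]
contact_force: [-2.0, -0.3, -0.9]
grip_width: 0.0851
```

Run:
```python
from h import *
from bench import r
o=r.get_obs();rel(o,.372,.0425,-.009,95.4);print("tcp shelf",shelfc(o["tcp_pos"][:2]))
for n in("top","scene"):
    f=r.grab_frame(n);np.savez(n+"5.npz",**f)
    c=(slice(130,270),slice(150,320)) if n=="top" else (slice(110,260),slice(170,350))
    cv2.imwrite(f"pics/{n}5.png",cv2.resize(f["img"][c][:,:,::-1],None,fx=4,fy=4))
```

```text
rel mm [-63.3  -0.3  -0.1] turn 0.02 | cur jaw -84.58 tcp [ 0.4351  0.0482 -0.0091] F [-2.  -0.3 -0.9] t 11.1 j7 -1.2 tilt [ 0.001  0.    -1.   ]
tcp shelf [-2.03822902e-01 -1.38288113e-04]
```

View pics/top5.png

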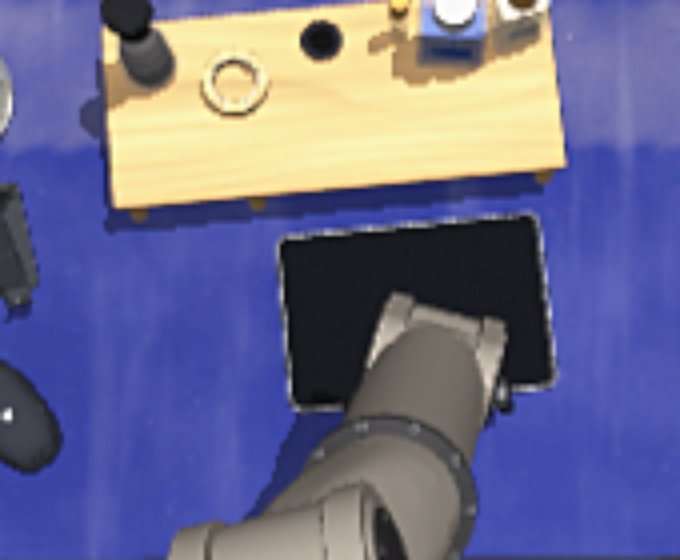

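View pics/scene5.png

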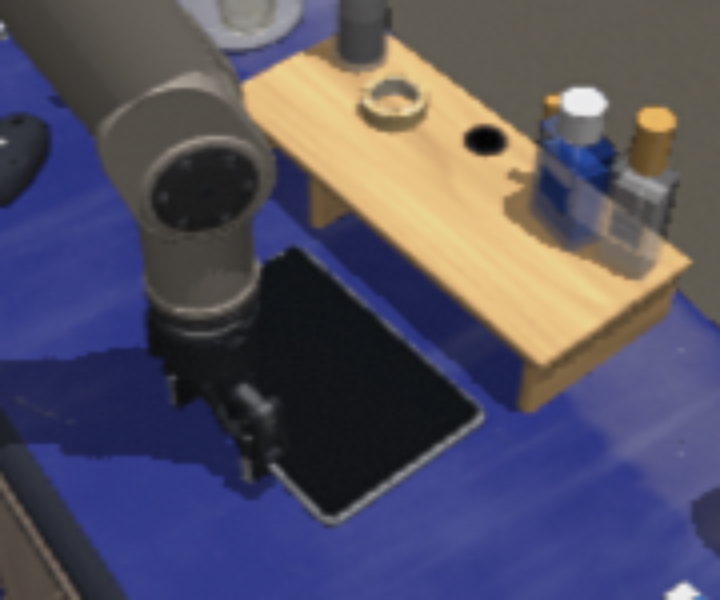

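Run:
```python
from h import *
t=load("top","5");s=load("scene","5")
k=lambda x,y:(x/4+150,y/4+130)
print("top");pose({"left":edgeline(t,k(294,410),k(280,240)),"far":edgeline(t,k(280,240),k(538,215)),"right":edgeline(t,k(538,215),k(553,384))})
k=lambda x,y:(x/4+170,y/4+110)
print("scene");pose({"far":edgeline(s,k(303,248),k(484,413)),"right":edgeline(s,k(484,413),k(333,523)),"near":edgeline(s,k(333,523),k(275,470))})
# shelf board front yaw with edgeline-ish, right/left board sides not needed
```

```text
top
left yaw 5.54 rms 0.48mm n39
far yaw 5.24 rms 0.52mm n36
right yaw 5.28 rms 0.43mm n39
X [0.53] Y [0.0055 0.0063]
centre [0.5271 0.0551] yaw 5.33 | shelf mm [-111.6   -1.9] rel yaw -0.07
scene
far yaw 5.61 rms 0.46mm n37
right yaw 5.49 rms 0.32mm n40
near yaw 5.56 rms 0.55mm n39
X [0.5304 0.53  ] Y [0.0033]
centre [0.5274 0.0547] yaw 5.56 | shelf mm [-111.3   -2.3] rel yaw 0.16
```

>>> send_rows(moves=[4,-0.3,0,0,8,-0.6,0,0,12,-1,0,0,16,-1.5,0,0,20,-2,0,0,23,-2.3,0,0,23,-2.3,0,0])

```text
clock: 12.08
tcp_pos: [0.4568, 0.0524, -0.0092]
orientation: [3.138, 0.148, -0.002]
contact_force: [-4.1, -0.7, -0.8]
grip_width: 0.0855
```

Run:
```python
from h import *
from bench import r
o=r.get_obs();rel(o,.372,.0425,-.009,95.4);print("tcp shelf",shelfc(o["tcp_pos"][:2]))
for n in("top","scene"):
    f=r.grab_frame(n);np.savez(n+"6.npz",**f)
    c=(slice(130,270),slice(150,320)) if n=="top" else (slice(110,260),slice(170,350))
    cv2.imwrite(f"pics/{n}6.png",cv2.resize(f["img"][c][:,:,::-1],None,fx=4,fy=4))
```

```text
rel mm [-85.3   1.9  -0.1] turn 0.0 | cur jaw -84.6 tcp [ 0.4568  0.0524 -0.0092] F [-4.1 -0.7 -0.8] t 12.075 j7 -1.21 tilt [-0.001 -0.    -1.   ]
tcp shelf [-0.18184492  0.00200698]
```

View pics/top6.png

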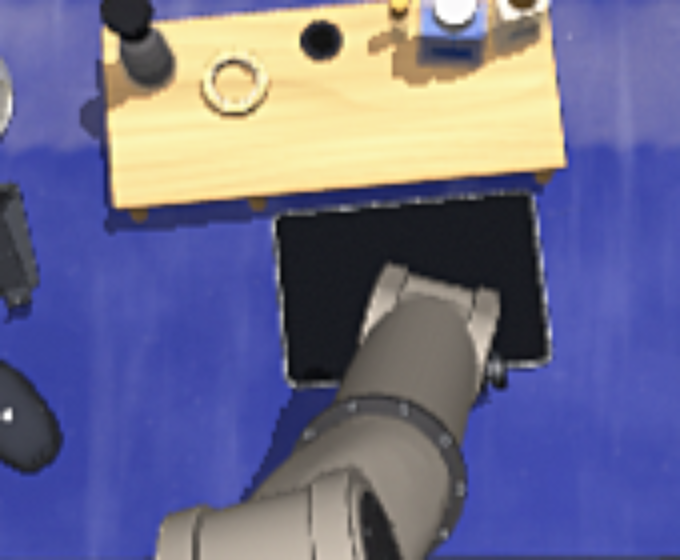

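View pics/scene6.png

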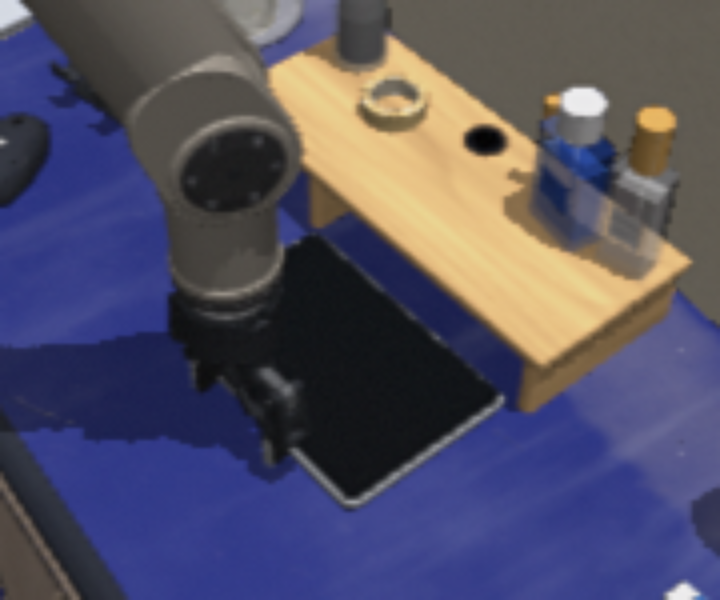

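Run:
```python
from h import *
t=load("top","6");s=load("scene","6")
k=lambda x,y:(x/4+150,y/4+130)
print("top");pose({"left":edgeline(t,k(290,384),k(276,220)),"far":edgeline(t,k(276,220),k(534,193),w=3),"right":edgeline(t,k(534,193),k(549,360))})
k=lambda x,y:(x/4+170,y/4+110)
print("scene");pose({"far":edgeline(s,k(323,237),k(502,400),w=3),"right":edgeline(s,k(502,400),k(354,506)),"near":edgeline(s,k(354,506),k(300,455))})
# right upright silhouettes on desk, shelf y of inner edge
for p in((516,398),(520,405),(530,411)):print(p,(shelfc(ray(s,np.array(k(*p))-.5+.125,0)[0,:2])*1e3).round(1))
for p in((310,224),(322,229)):print("mid",p,(shelfc(ray(s,np.array(k(*p))-.5+.125,0)[0,:2])*1e3).round(1))
```

```text
top
left yaw 5.41 rms 0.45mm n36
far yaw 5.61 rms 0.42mm n38
right yaw 5.31 rms 0.45mm n40
X [0.5507] Y [0.0059 0.0067]
centre [0.5476 0.0589] yaw 5.48 | shelf mm [-90.8  -0.1] rel yaw 0.08
scene
far yaw 5.19 rms 0.53mm n40
right yaw 5.24 rms 0.40mm n39
near yaw 5.63 rms 0.29mm n40
X [0.5538 0.5519] Y [0.0071]
centre [0.5497 0.0588] yaw 5.38 | shelf mm [-88.7  -0.3] rel yaw -0.02
(516, 398) [   6.5 -118.2]
(520, 405) [   4.  -125.3]
(530, 411) [   6.  -134.7]
mid (310, 224) [  1.7 139.7]
mid (322, 229) [  6.  128.1]
```

>>> send_rows(moves=[4,0,0,0,9,0,0,0,14,0,0,0,19,0,0,0,24,0,0,0,29,0,0,0,34,0,0,0,38,0,0,0])

```text
clock: 13.18
tcp_pos: [0.4955, 0.0562, -0.0091]
orientation: [-3.138, -0.149, -0.0]
contact_force: [-2.6, -0.7, -0.9]
grip_width: 0.0852
```

>>> send_rows(moves=[4,0,0,0,8,0,0,0,12,0,0,0,16,0,0,0,20,0,0,0,24,0,0,0,24,0,0,0])

```text
clock: 14.05
tcp_pos: [0.5201, 0.0586, -0.009]
orientation: [3.138, 0.149, 0.002]
contact_force: [-0.8, -0.3, -0.9]
grip_width: 0.0854
```

Run:
```python
from h import *
from bench import r
o=r.get_obs();rel(o,.372,.0425,-.009,95.4);print("tcp shelf",shelfc(o["tcp_pos"][:2]))
for n in("top","scene"):
    f=r.grab_frame(n);np.savez(n+"7.npz",**f)
    c=(slice(130,270),slice(150,320)) if n=="top" else (slice(110,260),slice(170,350))
    cv2.imwrite(f"pics/{n}7.png",cv2.resize(f["img"][c][:,:,::-1],None,fx=4,fy=4))
```

```text
rel mm [-148.9    2.    -0.2] turn 0.03 | cur jaw -84.57 tcp [ 0.5201  0.0586 -0.009 ] F [-0.8 -0.3 -0.9] t 14.05 j7 -1.23 tilt [ 0.002  0.    -1.   ]
tcp shelf [-0.11822334  0.00222106]
```

View pics/top7.png

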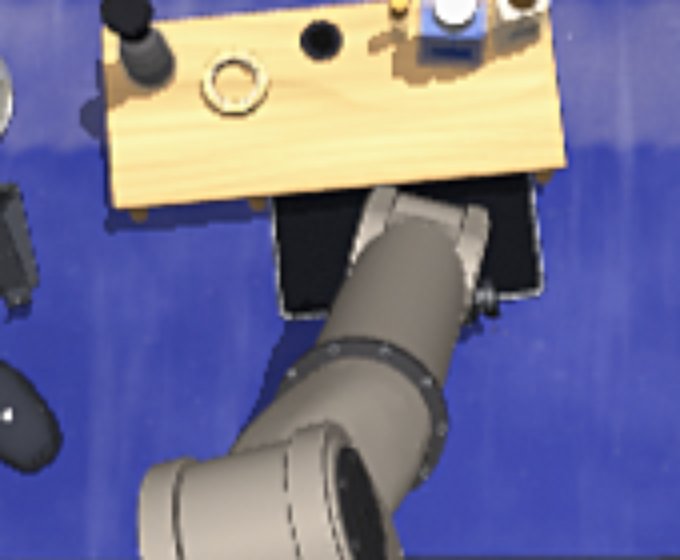

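View pics/scene7.png

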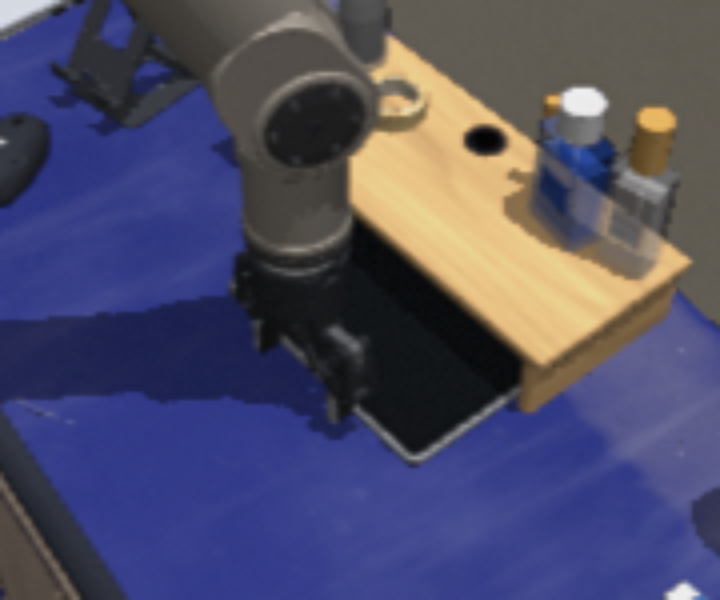

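>>> send_rows(moves=[4,0,0,0,9,0,0,0,14,0,0,0,19,0,0,0,24,0,0,0,29,0,0,0,34,0,0,0,38,0,0,0])

```text
clock: 15.15
tcp_pos: [0.5553, 0.0618, -0.0093]
orientation: [-3.138, -0.148, 0.006]
contact_force: [-7.2, -1.2, 4.5]
grip_width: 0.0852
```

>>> send_rows(moves=[1.5,0,0,0,3,0,0,0,4.5,0,0,0,6,0,0,0,7,0,0,0,7,0,0,0])

```text
clock: 15.9
tcp_pos: [0.5623, 0.0625, -0.0092]
orientation: [-3.138, -0.148, 0.005]
contact_force: [-6.2, -0.1, 4.0]
grip_width: 0.0855
```

Run:
```python
from h import *
from bench import r
o=r.get_obs();rel(o,.372,.0425,-.009,95.4);print("tcp shelf",shelfc(o["tcp_pos"][:2]))
```

```text
rel mm [-191.3    2.     0.4] turn 0.01 | cur jaw -84.59 tcp [ 0.5623  0.0625 -0.0092] F [-6.2 -0.1  4. ] t 15.9 j7 -1.24 tilt [-0.003  0.    -1.   ]
tcp shelf [-0.07586501  0.00213519]
```

>>> send_rows(moves=[1,0,0,0,2,0,0,0,3,0,0,0,4,0,0,0,4,0,0,0])

```text
clock: 16.52
tcp_pos: [0.5656, 0.0628, -0.0093]
orientation: [-3.138, -0.148, 0.007]
contact_force: [-7.9, -1.1, 5.4]
grip_width: 0.0855
```

>>> send_rows(moves=[1,0,0,0,2,0,0,0,3,0,0,0,3,0,0,0])

```text
clock: 17.02
tcp_pos: [0.5682, 0.063, -0.0093]
orientation: [-3.138, -0.148, 0.008]
contact_force: [-10.1, -0.9, 7.4]
grip_width: 0.0854
```

>>> send_rows(moves=[1,0,0,0,2,0,0,0,3,0,0,0,3,0,0,0])

```text
clock: 17.52
tcp_pos: [0.5683, 0.063, -0.0097]
orientation: [-3.137, -0.148, 0.017]
contact_force: [-15.5, -0.9, 13.2]
grip_width: 0.0853
```

>>> send_rows(moves=[1,0,0,0,2,0,0,0,3,0,0,0,3,0,0,0])

```text
clock: 18.02
tcp_pos: [0.5683, 0.063, -0.0102]
orientation: [-3.137, -0.148, 0.026]
contact_force: [-22.3, -1.1, 16.5]
grip_width: 0.0855
```

Run:
```python
from h import *
from bench import r
o=r.get_obs();rel(o,.372,.0425,-.009,95.4);print("tcp shelf",shelfc(o["tcp_pos"][:2]))
for n in("top","scene"):
    f=r.grab_frame(n);np.savez(n+"8.npz",**f)
    c=(slice(130,270),slice(150,320)) if n=="top" else (slice(110,260),slice(170,350))
    cv2.imwrite(f"pics/{n}8.png",cv2.resize(f["img"][c][:,:,::-1],None,fx=4,fy=4))
```

```text
rel mm [-197.4    2.     2. ] turn -0.01 | cur jaw -84.61 tcp [ 0.5683  0.063  -0.0102] F [-22.3  -1.1  16.5] t 18.025 j7 -1.25 tilt [-0.016  0.001 -1.   ]
tcp shelf [-0.0698027   0.00210598]
```

View pics/top8.png

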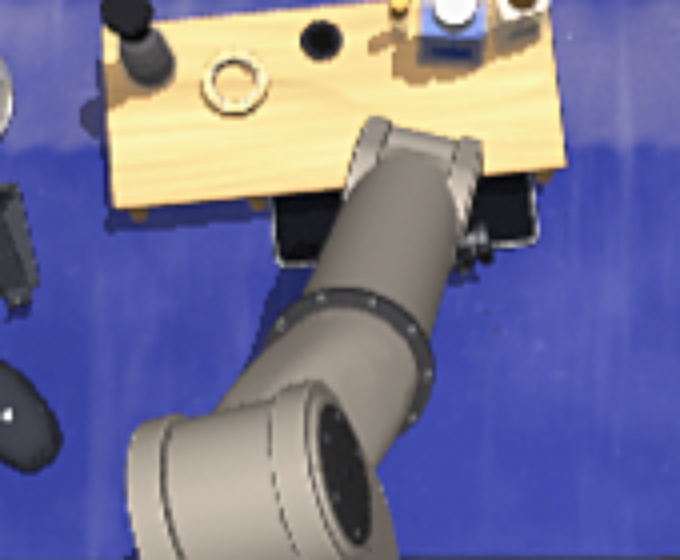

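View pics/scene8.png

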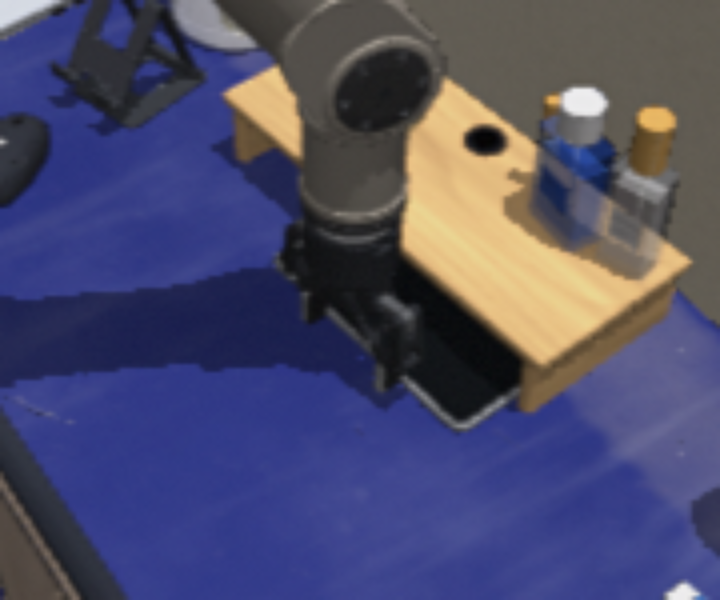

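>>> send_rows(moves=[-4,0,0,0,-10,0,0,0,-20,0,-1,0,-40,0,-2,0,-60,0,-10,0,-60,0,-60,0,-60,0,-110,0,-60,0,-110,0])

```text
clock: 19.12
tcp_pos: [0.5201, 0.0587, 0.1046]
orientation: [-3.136, -0.148, -0.013]
contact_force: [1.3, -0.3, -0.4]
grip_width: 0.0856
```

>>> send_rows(moves=[-20,60,-30,0,-20,120,-60,0,-20,180,-60,0,-20,240,-60,0,-20,240,-60,0])

```text
clock: 19.75
tcp_pos: [0.5189, -0.1884, 0.161]
orientation: [3.136, 0.135, 0.001]
contact_force: [-0.0, 0.4, 0.1]
grip_width: 0.0852
```

Run:
```python
from h import *
from bench import r
o=r.get_obs();rel(o,.372,.0425,-.009,95.4)
for n in("top","scene"):
    f=r.grab_frame(n);np.savez(n+"9.npz",**f)
    c=(slice(130,270),slice(150,320)) if n=="top" else (slice(110,260),slice(170,350))
    cv2.imwrite(f"pics/{n}9.png",cv2.resize(f["img"][c][:,:,::-1],None,fx=4,fy=4))
```

```text
rel mm [-126.7 -243.2  169.1] turn -0.46 | cur jaw -85.06 tcp [ 0.5189 -0.1884  0.161 ] F [-0.   0.4  0.1] t 19.75 j7 -0.93 tilt [ 0.001 -0.003 -1.   ]
```

View pics/top9.png

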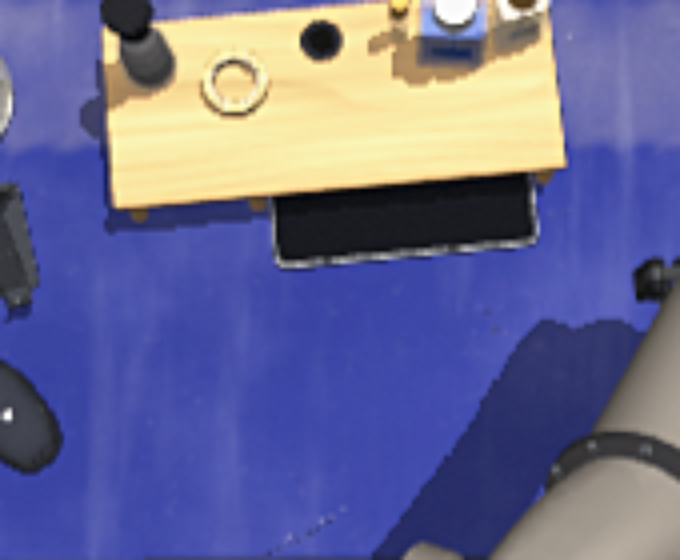

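View pics/scene9.png

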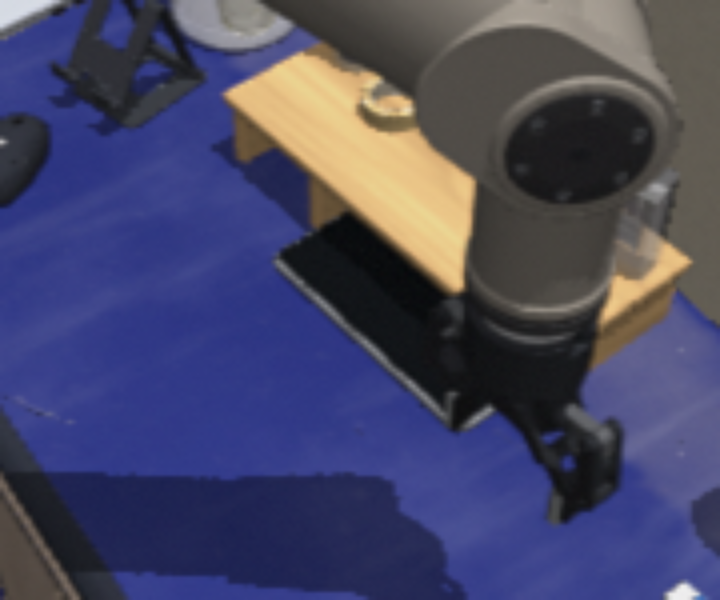

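Run:
```python
from h import *
t=load("top","9");s=load("scene","9")
k=lambda x,y:(x/4+150,y/4+130)
print("top");pose({"near":edgeline(t,k(535,242),k(281,267)),"left":edgeline(t,k(281,267),k(276,215)),"right":edgeline(t,k(530,185),k(536,240),w=3)})
k=lambda x,y:(x/4+170,y/4+110)
print("scene");c=pose({"near":edgeline(s,k(445,418),k(278,262),trim=.08),"left":edgeline(s,k(278,262),k(345,215),w=3)})
# protrusion: upright tip vs near edge
T=np.array([[214.5,182.9],[285.9,175.9]])-.5;S=np.array([[249.5,166.8],[302.3,213]])-.5
for n,f,q in(("top",t,T),("scene",s,S)):
    e=edgeline(t,(150+535/4,130+242/4),(150+281/4,130+267/4)) if n=="top" else edgeline(s,k(445,418),k(278,262),trim=.08)
    u=e[1];nn=np.array([-u[1],u[0]]);P=ray(f,q,0)[:,:2];print(n,"protrusion mm",np.abs((P-e[0])@nn)*1e3)
```

```text
top
near yaw 5.39 rms 0.31mm n39
left yaw 2.86 rms 0.32mm n35
right yaw 4.91 rms 0.39mm n40
X [0.6629] Y [0.0147 0.0153]
centre [0.6595 0.0691] yaw 4.69 | shelf mm [21.5 -0.4] rel yaw -0.71
scene
near yaw 5.56 rms 0.44mm n39
left yaw 8.89 rms 0.46mm n24
X [0.6631] Y [-0.004]
centre [0.6594 0.0692] yaw 6.34 | shelf mm [21.5 -0.3] rel yaw 0.94
top protrusion mm [58.6517487  59.67222477]
scene protrusion mm [66.10689032 65.45642367]
```

Run:
```python
from h import *
from bench import r
o=r.get_obs();rel(o,.52,.0586,.1,95.4);rel(o,.52,.0586,-.006,95.4)
```

```text
rel mm [  22.9 -241.1   60.2] turn -0.13 | cur jaw -84.73 tcp [ 0.5193 -0.1836  0.1602] F [0.1 0.8 0.7] t 19.85 j7 -0.93 tilt [-0.001 -0.    -1.   ]
rel mm [  23.  -241.1  166.2] turn -0.13 | cur jaw -84.73 tcp [ 0.5193 -0.1836  0.1602] F [0.1 0.8 0.7] t 19.85 j7 -0.93 tilt [-0.001 -0.    -1.   ]
```

>>> send_rows(moves=[23,-241,40,0,23,-241,60,0,23,-241,60,0,23,-241,60,0,23,-241,60,0,23,-241,120,0,23,-241,155,0,23,-241,165,0])

```text
clock: 20.85
tcp_pos: [0.518, 0.0598, -0.006]
orientation: [3.137, 0.15, -0.006]
contact_force: [0.1, 0.0, 0.4]
grip_width: 0.0852
```

>>> send_rows(moves=[0,0,1,0,10,0,1,0,20,0,1,0,30,0,1,0,40,0,1,0,44,0,1,0,46,0,1,0])

```text
clock: 21.72
tcp_pos: [0.5659, 0.0638, -0.0053]
orientation: [3.138, 0.148, -0.0]
contact_force: [-0.6, -0.3, -0.2]
grip_width: 0.0856
```

>>> send_rows(moves=[1,0,0,0,2,0,0,0,3,0,0,0,4,0,0,0,4,0,0,0])

```text
clock: 22.35
tcp_pos: [0.5689, 0.0642, -0.0053]
orientation: [-3.138, -0.148, 0.003]
contact_force: [-4.0, -0.0, 2.6]
grip_width: 0.0858
```

>>> send_rows(moves=[1,0,0,0,2,0,0,0,3,0,0,0,4,0,0,0,4,0,0,0])

```text
clock: 22.98
tcp_pos: [0.5691, 0.0642, -0.0056]
orientation: [-3.137, -0.148, 0.014]
contact_force: [-13.6, -0.9, 13.2]
grip_width: 0.085
```

>>> send_rows(moves=[1,0,0,0,2,0,0,0,3,0,0,0,4,0,0,0,4,0,0,0])

```text
clock: 23.6
tcp_pos: [0.5688, 0.0637, -0.007]
orientation: [-3.137, -0.147, 0.027]
contact_force: [-21.7, -2.7, 12.0]
grip_width: 0.0854
```

Run:
```python
from h import *
from bench import r
o=r.get_obs();rel(o,.52,.0586,.1,95.4);print(o["moment"].round(2),shelfc(o["tcp_pos"][:2]))
```

```text
rel mm [ -50.9    0.4 -106.2] turn -0.05 | cur jaw -84.65 tcp [ 0.5688  0.0637 -0.007 ] F [-21.7  -2.7  12. ] t 23.6 j7 -1.23 tilt [-0.017 -0.    -1.   ]
[-0.52  4.22 -0.15] [-0.06927881  0.00275032]
```

>>> send_rows(moves=[-4,0,0,0,-8,0,0,0,-13,0,0,0,-25,0,0,0,-50,0,0,0,-70,0,-30,0,-70,0,-90,0,-70,0,-120,0])

```text
clock: 24.6
tcp_pos: [0.5088, 0.0584, 0.1175]
orientation: [-3.137, -0.148, -0.005]
contact_force: [0.8, 0.7, -0.7]
grip_width: 0.0854
```

>>> send_rows(moves=[-20,-60,-20,0,-20,-120,-40,0,-20,-180,-40,0,-20,-180,-40,0,-20,-180,-40,0])

```text
clock: 25.22
tcp_pos: [0.4708, 0.2355, 0.1548]
orientation: [3.138, 0.15, 0.0]
contact_force: [-0.3, 0.2, -0.1]
grip_width: 0.0855
```

Run:
```python
from h import *
from bench import r
o=r.get_obs();rel(o,.372,.0425,-.009,95.4)
for n in("top","scene"):
    f=r.grab_frame(n);np.savez(n+"10.npz",**f)
    cv2.imwrite(f"pics/{n}10.png",f["img"][:,:,::-1])
t=load("top","10");s=load("scene","10");a=load("top","9")
e=edgeline(t,(150+535/4,130+242/4),(150+281/4,130+267/4));e2=edgeline(a,(150+535/4,130+242/4),(150+281/4,130+267/4))
print(e,e2)
k=lambda x,y:(x/4+170,y/4+110)
# near board fronts
cv2.imwrite("pics/s10z.png",cv2.resize(s["img"][150:230,225:325,::-1],None,fx=7,fy=7))
```

```text
rel mm [-116.8  182.6  163.8] turn 0.07 | cur jaw -84.53 tcp [0.4708 0.2355 0.1548] F [-0.3  0.2 -0.1] t 25.225 j7 -1.75 tilt [ 0. -0. -1.]
(array([0.57761074, 0.05998457]), array([-0.09061057,  0.9958864 ]), np.float64(0.0003159479554311319), 40) (array([0.57764928, 0.05769948]), array([-0.09395288,  0.99557665]), np.float64(0.00030710749246549957), 39)
```

View pics/s10z.png

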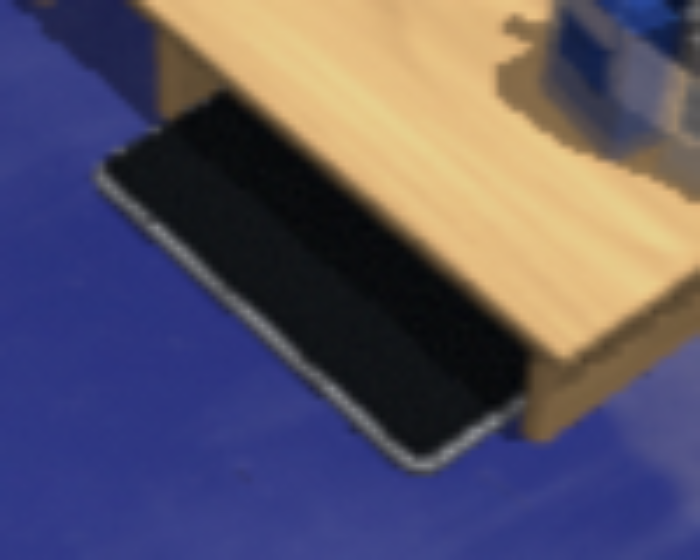

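View pics/top10.png

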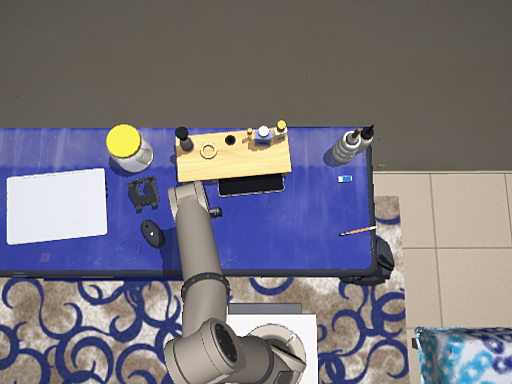

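Run:
```python
from bench import r
r.hand_in();print(r.get_obs()["clock"])
```

```text
the job is handed in; nothing more can be done
the job is handed in; nothing more can be done
```

I pushed the tablet into the wide bay until it hit a firm stop, took the fingers away and handed the job in at about 25 s. No verdict comes back, and I could not read the contact travel directly.

**What I did:** I pushed on the tablet's right short edge to centre it, then on its near long edge with both open fingers to square it and drive it in. I corrected about 2 mm of sideways offset just before it entered.

**Agrees with fully home:**
- The fingers stopped at the same place in two separate pushes, within about 0.6 mm, under 14 to 22 N. Ordinary sliding took about 2 to 10 N.
- The near edge had moved no more than about 0.3 mm between the first retreat and the last picture.
- The tablet lies about 0.4 mm off the bay's middle, with its near edge within about 0.2° of square.
- In the last pictures the mouse, pen and eraser look to be where they started. I did not re-measure them. The gripper was clear of everything, with no force showing.

**Disagrees or is uncertain:**
- **How far it stands out:** the top view gives about 59 mm in front of the uprights, and the scene view about 66 mm, against the 57 mm expected. I put most of the scene difference down to that view not showing the very front of the rounded uprights. That makes the cameras' estimate of the tablet's depth in the bay about 21.5 to 23.5 mm. The pass limit is 21 and fully home is 25, so I relied mainly on the repeatable stop.
- **Upward force:** both final presses also showed 12 to 17 N upward on the tool. I took this as friction at the tablet's edge, without checking further.

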